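# Flip the tag of the finished tray

## Task

The two little carved figures are finished, so turn over the wooden tag that stands in front of their tray: with the fingertips push its near edge up and tip it over its pivot, away from the robot, until it lies flat on the other side with the round disc facing up. Be gentle with the little hinge, and leave the other two tags, the workpieces and everything else on the bench where they are.

Things in the scene. Friction and masses are not known exactly. Their poses are not given: they have to be found in the camera images.
- stand_a: Fixed stand of the tag to flip. Origin: on the bench right below the pivot; x points away from the robot (within 17 deg) to its tray, whose centre is about 170 mm off; y along the axle; z up. Foot 70 (x) x 86 (y) x 12 mm high. Axle 80 mm above the origin, between two cheeks 26 (x) x 9 mm at y = +-34.5 mm, 94 mm tall. Open otherwise.
- flag_a (a joint): Angle of the tag to flip, rad: 0 = level on the robot's side (stand's -x), pi/2 = upright, pi = level on the tray's side; stops at 0 and pi. Starts at 0.08 to 0.4. Stiff pivot (friction about 0.04 N m, no spring): the tag stays where it is left and does not fall by itself; about 0.7 N at its free edge moves it.
- flag_a_edge (a point): Middle of the free edge of the tag to flip, half-way through its thickness, 84 mm from the axle. The tag is a flat wooden plate 52 mm wide (along the axle), 6 mm thick, from 7 to 84 mm from the axle. At first the upper face shows two dark bars; the lower face has a dark disc 38 mm across. Axes turn with the tag: x from this edge to the axle, y along the axle.
- stand_b: Stand of another tag, to be left alone: same stand, axes and sizes as stand_a. Its tray holds the square block.
- flag_b_edge (a point): Free edge of the tag on stand_b, which also leans to the robot's side; same size as the tag to flip; leave alone.
- stand_c: Stand of the third tag, to be left alone: same stand, axes and sizes as stand_a. Its tray holds the round dowel.
- flag_c_edge (a point): Free edge of the tag on stand_c, already turned over to the tray's side; same size as the tag to flip; leave alone.
- tray_a: Wooden tray with the two carved figures, 100 x 100 mm, 26 mm high, open on top; origin: centre of its underside. Behind stand_a as seen from the robot. Trays are fixed and all alike.
- figure_1: Carved wooden figure (pawn-shaped, 34 mm across, 65 mm tall) standing in tray_a; origin: centre of its underside.
- figure_2: Second such figure in the same tray, same size and origin.
- block: Square wooden block 50 x 50 x 60 mm high in the tray behind stand_b; origin: centre of its underside.
- dowel: Round wooden dowel piece, 40 mm across, 65 mm tall, standing in the tray behind stand_c; origin: centre of its underside.
- sanding_block: Loose cork sanding block 70 x 40 x 22 mm on the bench nearer the robot; origin: centre of its underside.
- marker_pen: Loose marker pen 130 mm long, 15 mm thick, lying along its x axis on the bench nearer the robot; origin: centre of its underside.
- rotary_tool: Loose rotary carving tool, about 195 mm long, 42 mm thick, lying along its x axis at the left; origin: on the bench under its middle.
- pot: Loose white pot, 72 mm across, 90 mm tall, at the right; origin: centre of its underside.

How it is judged:
By the outcome, as a careful person would: the job done as asked, in the order asked, and still so for the second after the job is handed in, with the robot touching nothing.
It also fails if it takes over 42 s, if anything falls off the work surface, if the arm or the gripper's body presses on something with over 40 N, if the wrist force passes 120 N, or if a joint passes its speed limit or range.

## Robot

A 6-joint arm with a two-finger parallel gripper is mounted at the origin on the work surface. World frame = base frame: x ahead of the robot, y to its left, z up, the work surface at z = 0. Lengths are in m, angles in degrees, forces in N, time in s.
With the tool pointing down it reaches from about 0.4 to 0.825 m from the base axis. Payload 7 kg.
Tool frame: the origin (TCP) lies at the very end of the fingers, on their centre line; the grasp point (between the pads) lies 19 mm behind it; z points along the fingers, y is the line along which they close (so a half turn about z gives the same grasp; the last joint's range is limited). The gripper opens to 88 mm and grips with 3 to 60 N. Pads are 19 mm wide; open, the fingers measure 130 mm over their backs; the gripper's body (78 mm by 193 mm) begins 47 mm behind the grasp point.
Start: joints at [-59.009, 20.546, 0.682, 0, -70.136, -16.507], TCP at [0.169, -0.654, 0.227] pointing down, gripper open.
Joint ranges: [-176.03, 176.03], [-82.01, 121.73], [-58.28, 71.71], [-173.87, 95.51], [-174.79, -0.11], [-173.66, 173.66]. Speed limits (degrees/s): [136.94, 136.94, 172.46, 180, 180, 180].

## Interface

Orientations are given as [roll, pitch, yaw] about the fixed x, y, z axes, in that order (R = Rz(yaw) Ry(pitch) Rx(roll)).
In Python, from plant import ctrl gives the robot as it stands.
- The arm moves only by the tool carry_out, never from a script. Its argument "deltas" is a list that holds one entry, the list of rows, each a list of 5 numbers: the shift along the tool's x, y, z scaled (see below), then the turn about the tool's z scaled (see below), then the opening, from -1 (shut) to 1 (fully open). A call has 1 to 5 rows; each row is the pose to reach, as a shift and turn from the pose commanded when the call began, along the tool's axes at that moment, turning the shorter way round; what a row does not reach only later rows make up. The controller multiplies each number of a shift by 20 cm and each number of a turn by 2 pi rad. A row lasts 1/10 s, in which the tool goes at most 50 mm and 8.59 degrees, less where a joint would pass 70% of its speed; a pose out of reach is approached as far as the arm can. A call with a number of a shift or a turn outside -1 to 1 is refused whole. A call with a gripper value outside its range is refused whole. The fingers move at their own pace and stop on an object; the grip force is fixed at half the most. Time passes only in rows, so rows that repeat a pose let the fingers close. It gives the time, the measured TCP pose, the force, the opening and the grip force at its end, in the units of the state.
- ctrl.get_obs(): the state, without advancing time (a new reading comes with each control period).
- ctrl.snapshot(name): name is "scene" or "top"; returns a dict with "color" (420x560x3 uint8, red, green, blue), "camera_matrix" (3x3 intrinsics, pixels), "k1" (the pictures are not rectified: a ray, as slopes to the right and down, at radius r is drawn at 1 + k1 r^2 times it, then the intrinsics apply), "R" (3x3) and "t" (3): a world point X has camera coordinates R X + t. Camera axes: x right, y down, z forward; pixel columns grow to the right and rows downward; lengths in m; the calibration is good to about 2 mm. A picture is of the moment at which its call begins. There is no depth.
- ctrl.close_job(): hands the job in; it is judged then, once.
Trained networks look in a picture, given as the dict that the camera call returned (one of the last four; its "shot" number tells which), for a name from the list of things; names that differ only in an ending like _2 or _b are one class to them, and where a whole thing is asked for, a point or a joint stands for the part that bears it (a point fixed in the world has none). Each returns a list of dicts, best first, with "p" (0 to 1); they miss things now and then, are a little off and sometimes report something else, mostly with a low value. They report only what shows in the picture. A call takes as long as a camera call.
- ctrl.search_frame(picture, name): "centre" ([column, row] in pixels, amid what is visible of it).
- ctrl.silhouettes(picture, name): "mask" (420x560 bool, what is visible of it) and "centre" ([column, row] in pixels, amid what is visible of it).
- ctrl.spot_point(picture, name): "centre" ([column, row] in pixels: a listed point, or the origin of a listed thing).
The state is a dict: "clock": time; "joint_pos": joint angles; "qvel": joint speeds; "tau": joint torques, N m; "tool_pos": TCP position; "orientation": TCP orientation; "force": force on the tool from outside, world axes, zero at the start; "moment": the same for the moment, N m; "opening": finger opening in m; "gripper_force": force on a finger pad.
Only numpy, scipy, OpenCV 4.12 (cv2) and the standard library are available. Lean on these libraries where they do the work, as an engineer would, in place of code of your own. Each camera call takes 0.05 s, during which the arm holds its last target. There are 200 camera calls.

## Working session

There is one attempt and no reset: what is moved stays moved. The work goes in short steps, Python scripts to look and compute and a tool call to move; the robot and the scene stay as the last step left them, time stands still between calls to the robot, and variables do not carry over. Pictures are saved under pics/ and viewed, at most 10 in all, crops included, and the job is handed in when it is done.

Besides the shell and the picture viewer there is one more tool, called after "Call:" in YAML: its name, and indented under it one key for each argument. carry_out: Moves the arm, as the interface text tells. Its arguments: {"type":"object","properties":{"deltas":{"type":"array"}},"required":["deltas"]}

```bash
ls; mkdir -p pics
cat > h.py <<'E'
import numpy as np, cv2
from plant import ctrl
def ray(s,px):
    K=np.array(s["camera_matrix"]);R=np.array(s["R"]);t=np.array(s["t"])
    d=np.linalg.solve(K,[px[0],px[1],1.])[:2]; u=d.copy()
    for _ in range(20): u=d/(1+s["k1"]*(u@u))
    return -R.T@t, R.T@np.array([u[0],u[1],1.])
def atz(s,px,z):
    o,r=ray(s,px); return o+r*(z-o[2])/r[2]
def proj(s,X):
    c=np.array(s["R"])@np.array(X)+np.array(s["t"]);u=c[:2]/c[2];u=u*(1+s["k1"]*(u@u))
    return (np.array(s["camera_matrix"])@[u[0],u[1],1])[:2]
def tri(s1,p1,s2,p2):
    o1,r1=ray(s1,p1);o2,r2=ray(s2,p2)
    k=np.linalg.lstsq(np.c_[r1,-r2],o2-o1,rcond=None)[0]
    a=o1+k[0]*r1;b=o2+k[1]*r2
    return (a+b)/2,np.linalg.norm(a-b)
E
python3 - <<'E'
from h import *
np.set_printoptions(precision=3,suppress=True)
o=ctrl.get_obs();print({k:o[k] for k in("clock","tool_pos","orientation","opening")})
for n in("scene","top"):
    s=ctrl.snapshot(n);cv2.imwrite(f"pics/{n}0.png",s["color"][:,:,::-1])
    for th in("stand_a","flag_a_edge","figure_1","tray_a","block","dowel","sanding_block","marker_pen","rotary_tool","pot"):
        z=0.04 if "edge" in th else 0
        for d in ctrl.spot_point(s,th)[:4]: print(n,th,round(d["p"],2),np.round(d["centre"],1),atz(s,d["centre"],z))
E
```

```text
pics
{'clock': 0.0, 'tool_pos': array([ 0.169, -0.653,  0.226]), 'orientation': array([ 179.904,   -0.008, -165.525]), 'opening': 0.08787849467827111}
scene stand_a 0.81 [284.4 232.6] [ 0.558 -0.008  0.   ]
scene stand_a 0.8 [357.9 288.7] [ 0.547  0.244 -0.   ]
scene stand_a 0.62 [230.6 173. ] [ 0.518 -0.296  0.   ]
scene flag_a_edge 0.96 [305.8 198.8] [ 0.451 -0.032  0.04 ]
scene flag_a_edge 0.36 [356.  289.6] [0.574 0.252 0.04 ]
scene figure_1 0.57 [226.5 265.7] [ 0.743 -0.035  0.   ]
scene figure_1 0.53 [218.4 257.6] [ 0.743 -0.069  0.   ]
scene tray_a 0.6 [222.  260.6] [ 0.742 -0.055  0.   ]
scene block 0.82 [195.6 201.5] [ 0.67  -0.273  0.   ]
scene block 0.64 [379.6 219.7] [0.328 0.146 0.   ]
scene block 0.56 [307.6 199.5] [ 0.422 -0.05   0.   ]
scene dowel 0.97 [313.  336.6] [0.718 0.251 0.   ]
scene sanding_block 0.97 [379.3 217.2] [0.321 0.14  0.   ]
scene marker_pen 0.53 [307.9 174. ] [ 0.343 -0.124  0.   ]
scene rotary_tool 0.68 [448.2 360.2] [0.54  0.491 0.   ]
scene pot 0.67 [174.5 145.2] [ 0.572 -0.53   0.   ]
top stand_a 0.92 [352.3 227.7] [ 0.508 -0.302  0.   ]
top stand_a 0.75 [204.9 215.3] [0.539 0.231 0.   ]
top stand_a 0.7 [268.  208.9] [0.568 0.004 0.   ]
top flag_a_edge 0.61 [263.2 229.4] [0.491 0.018 0.04 ]
top figure_1 0.64 [278.3 155.7] [ 0.765 -0.028  0.   ]
top figure_1 0.44 [285.8 163.4] [ 0.737 -0.057  0.   ]
top tray_a 0.7 [281.7 162.8] [ 0.739 -0.041  0.   ]
top block 0.65 [283.1 161.8] [ 0.743 -0.046  0.   ]
top dowel 0.62 [201.4 162.4] [0.732 0.251 0.   ]
top sanding_block 0.76 [227.7 273.9] [0.332 0.141 0.   ]
top marker_pen 0.42 [304.5 270.4] [ 0.351 -0.132  0.   ]
top marker_pen 0.32 [199.4 161.4] [0.735 0.259 0.   ]
top rotary_tool 0.96 [129.8 211.6] [0.545 0.499 0.   ]
top pot 0.74 [416.5 211.9] [ 0.572 -0.532  0.   ]
top pot 0.35 [265.4 232.5] [0.482 0.011 0.   ]
```

View pics/scene0.png

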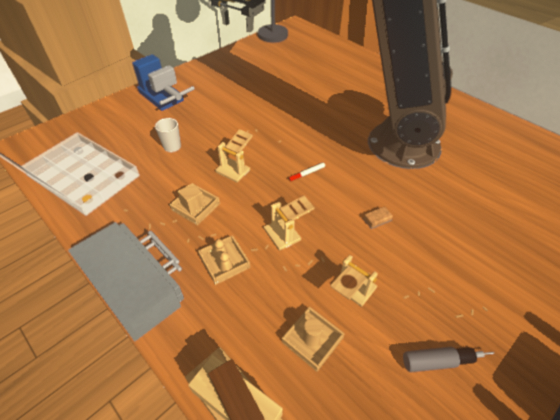

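View pics/top0.png

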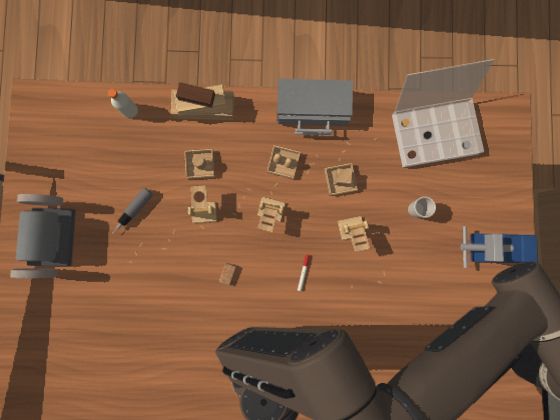

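The scene picture shows the two figures at about (222,258), in the middle tray. Stand_a is therefore the middle stand at about (284,233), with its barred tag at about (297,208). The top view agrees: stand at (268,208), tag edge at about (263,229). Next I check the pose with an overlay.

```bash
cat >> h.py <<'E'
def loc(org,yaw,p):
    c,s=np.cos(yaw),np.sin(yaw); return np.array([org[0]+c*p[0]-s*p[1],org[1]+s*p[0]+c*p[1],p[2]])
def flagpts(th):
    P=[]
    for r in(7,84):
        for y in(-26,26): P.append([-r*np.cos(th)/1e3,y/1e3,.08+r*np.sin(th)/1e3])
    return P
E
cat > ov.py <<'E'
from h import *
def overlay(s,box,org,yaw,th,f=6):
    x0,y0,x1,y1=box
    im=cv2.resize(np.ascontiguousarray(s["color"][y0:y1,x0:x1,::-1]),None,fx=f,fy=f,interpolation=cv2.INTER_CUBIC)
    q=lambda P:[tuple(int(v) for v in (proj(s,loc(org,yaw,p))-[x0,y0]+.5)*f) for p in P]
    def L(P,c):
        P=q(P)
        for a,b in zip(P,P[1:]+P[:1]): cv2.line(im,a,b,c,1)
    L([(a*.035,b*.043,.012) for a,b in((-1,-1),(1,-1),(1,1),(-1,1))],(255,0,0))
    for y in(-.0345,.0345): L([(a*.013,y+b*.0045,.094) for a,b in((-1,-1),(1,-1),(1,1),(-1,1))],(0,255,0))
    a=flagpts(th); L([a[0],a[2],a[3],a[1]],(255,0,255))
    return im
E
python3 - <<'E'
from ov import *
from scipy.optimize import least_squares
np.set_printoptions(precision=3,suppress=True)
S={n:ctrl.snapshot(n) for n in("scene","top")}
e,g=tri(S["scene"],(305.8,198.8),S["top"],(263.2,229.4));print("edge",e,g)
M={}
for n,c in(("scene",(297,208)),("top",(266,220))):
    for k in("flag_a_edge","stand_a"):
        for d in ctrl.silhouettes(S[n],k):
            print(n,k,round(d["p"],2),np.round(d["centre"]),d["mask"].sum())
            if np.hypot(*(np.array(d["centre"])-c))<28 and (n,k) not in M: M[n,k]=d["mask"]
B={"scene":(255,185,325,255),"top":(235,180,305,250)}
bx=lambda c,h:None
def mk(n,hulls):
    m=np.zeros((1680,2240),np.uint8)
    for H in hulls:
        P=np.array([(proj(S[n],p)+.5)*4 for p in H],np.float32);cv2.fillConvexPoly(m,cv2.convexHull(P).astype(np.int32),1)
    return cv2.resize(m.astype(np.float32),(560,420),interpolation=cv2.INTER_AREA)
def hull(v,part):
    o,yaw,th=v[:2],v[2],v[3]
    W=lambda P:[loc(o,yaw,p) for p in P]
    box=lambda x,y0,y1,z0,z1:[(a,b,c) for a in(-x,x) for b in(y0,y1) for c in(z0,z1)]
    if part=="stand_a": return [W(box(.035,-.043,.043,0,.012)),W(box(.013,.03,.039,0,.094)),W(box(.013,-.039,-.03,0,.094))]
    n=np.array([np.sin(th),0,np.cos(th)])*.003
    return [W([np.array(p)+s*n for p in flagpts(th) for s in(-1,1)])]
def cost(v):
    r=0
    for (n,k),m in M.items():
        a=mk(n,hull(v,k)); 
        if k=="stand_a": # ignore flag region
            w=1-np.clip(mk(n,hull(v,"flag_a_edge"))+(M.get((n,"flag_a_edge"),0*m)),0,1)
        else: w=1
        r+=(abs(a-m)*w).sum()
    return r
from scipy.optimize import minimize
print(M.keys())
best=None
for th in(.1,.25,.4):
    v0=np.array([.563,-.002,-.25,th])
    sx=np.vstack([v0]+[v0+d for d in np.diag([.01,.01,.1,.1])])
    q=minimize(cost,v0,method="Nelder-Mead",options=dict(initial_simplex=sx,maxiter=120,xatol=1e-4,fatol=.1))
    print(q.x,q.fun)
    if best is None or q.fun<best.fun: best=q
v=best.x
I=[overlay(S[n],B[n],v[:2],v[2],v[3],5.6) for n in B]
cv2.imwrite("pics/ov1.png",np.hstack(I))
E
```

```text
edge [0.493 0.012 0.106] 0.013232625321715773
scene flag_a_edge 0.62 [292. 206.] 605
scene stand_a 0.78 [355. 285.] 1392
scene stand_a 0.76 [233. 162.] 1069
scene stand_a 0.6 [286. 220.] 1472
scene stand_a 0.18 [225. 262.] 215
top flag_a_edge 0.95 [269. 220.] 454
top stand_a 0.77 [269. 217.] 648
top stand_a 0.73 [357. 229.] 744
dict_keys([('scene', 'flag_a_edge'), ('scene', 'stand_a'), ('top', 'flag_a_edge'), ('top', 'stand_a')])
[ 0.568 -0.01  -0.252  0.156] 311.41015625
[ 0.568 -0.011 -0.246  0.132] 318.6484375
[ 0.569 -0.009 -0.238  0.153] 315.484375
```

View pics/ov1.png

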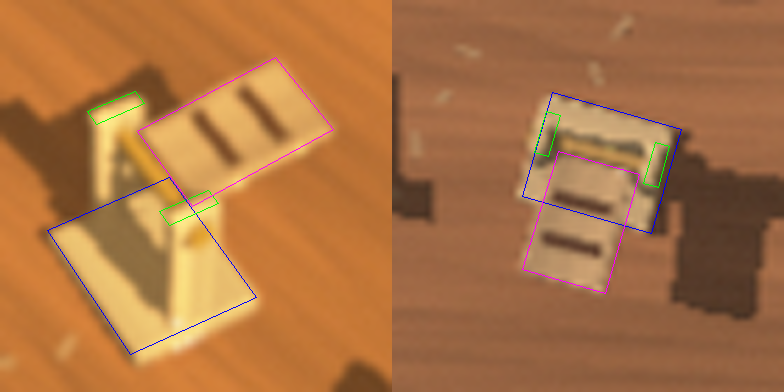

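The overlay fits both views: origin at about (0.568,-0.009), yaw about -14°, tag angle about 0.15. Now I set out with the gripper shut.

Call:
carry_out:
  deltas:
    - [[-1.0,0.6,0,0.079,-1],[-1.0,0.6,0,0.079,-1],[-1.0,0.6,0,0.079,-1],[-1.0,0.6,0,0.079,-1],[-1.0,0.6,0,0.079,-1]]

```text
clock: 1.9
tool_pos: [0.3339, -0.4855, 0.2268]
orientation: [-180.0, 0.0, 165.9]
force: [0.7, -0.4, 0.6]
opening: 0.0533
gripper_force: 0.0
```

```bash
cat > d.py <<'E'
# usage: d.py localx localy z [yaw]: scaled shift from measured pose to a stand-local target
import sys; from h import *
np.set_printoptions(precision=3,suppress=True)
o=ctrl.get_obs(); x,y,z=map(float,sys.argv[1:4])
ORG=(.568,-.009);YAW=-.245
T=loc(ORG,YAW,(x,y,z)); from scipy.spatial.transform import Rotation as Ro
R=Ro.from_euler("xyz",o["orientation"],degrees=True).as_matrix()
p=o["tool_pos"]; c,s=np.cos(YAW),np.sin(YAW);dx,dy=p[0]-ORG[0],p[1]-ORG[1]
yt=180+np.degrees(YAW)
print("t",o["clock"],"pos",p,"rpy",o["orientation"],"local",np.array([c*dx+s*dy,-s*dx+c*dy,p[2]]),"F",o["force"],"open",o["opening"])
print("target",T,"scaled",R.T@(T-p)/.2,"turn",-((yt-o["orientation"][2]+180)%360-180)/360)
E
python3 d.py -.135 0 .227
```

```text
t 1.9 pos [ 0.334 -0.486  0.227] rpy [-179.993    0.035  165.93 ] local [-0.112 -0.519  0.227] F [ 0.667 -0.39   0.608] open 0.0532950268592807
target [0.437 0.024 0.227] scaled [ 0.119  2.595 -0.001] turn -8.910894328337804e-05
```

Call:
carry_out:
  deltas:
    - [[0.06,1.0,0,0,-1],[0.06,1.0,0,0,-1],[0.06,1.0,0,0,-1],[0.06,1.0,0,0,-1],[0.06,1.0,0,0,-1]]

```text
clock: 2.4
tool_pos: [0.37, -0.286, 0.2273]
orientation: [180.0, 0.1, 166.4]
force: [-0.3, -0.5, 0.8]
opening: 0.0133
gripper_force: 0.0
```

Call:
carry_out:
  deltas:
    - [[0.06,1.0,0,0,-1],[0.06,1.0,0,0,-1],[0.06,1.0,0,0,-1],[0.06,1.0,0,0,-1],[0.06,1.0,0,0,-1]]

```text
clock: 2.9
tool_pos: [0.407, -0.0889, 0.2272]
orientation: [179.9, 0.1, 166.4]
force: [0.2, -0.1, 0.4]
opening: 0.0004
gripper_force: 0.0
```

```bash
python3 d.py -.125 0 .06
```

```text
t 2.9 pos [ 0.407 -0.089  0.227] rpy [179.926   0.109 166.428] local [-0.137 -0.117  0.227] F [ 0.2   -0.105  0.361] open 0.0003732394238026265
target [0.447 0.021 0.06 ] scaled [-0.062  0.581  0.837] turn 0.001291623532333593
```

Call:
carry_out:
  deltas:
    - [[-0.02,0.58,0,0,-1],[-0.02,0.58,0,0,-1],[-0.02,0.58,0,0,-1],[-0.02,0.58,0,0,-1],[-0.02,0.58,0,0,-1]]

```text
clock: 3.4
tool_pos: [0.4373, 0.0178, 0.2264]
orientation: [-180.0, -0.0, 166.1]
force: [0.3, -0.5, -0.5]
opening: 0.0004
gripper_force: 0.0
```

Call:
carry_out:
  deltas:
    - [[0,0,0.2,0,-1],[0,0,0.4,0,-1],[0,0,0.6,0,-1],[0,0,0.8,0,-1],[0,0,0.8,0,-1]]

```text
clock: 3.9
tool_pos: [0.4338, 0.0154, 0.0628]
orientation: [-179.7, -0.4, 165.9]
force: [-0.6, -0.9, 1.1]
opening: 0.0006
gripper_force: 0.0
```

```bash
python3 d.py -.096 0 .065
python3 - <<'E'
from ov import *
S={n:ctrl.snapshot(n) for n in("scene","top")}
B={"scene":(255,155,355,255),"top":(225,180,325,280)}
cv2.imwrite("pics/ov2.png",np.hstack([overlay(S[n],B[n],(.568,-.009),-.245,.15,4) for n in B]))
E
```

```text
t 3.9 pos [0.434 0.015 0.063] rpy [-179.688   -0.41   165.879] local [-0.136 -0.009  0.063] F [-0.575 -0.922  1.059] open 0.0006102485551116614
target [0.475 0.014 0.065] scaled [-0.2    0.045 -0.013] turn -0.00023123989041143507
```

View pics/ov2.png

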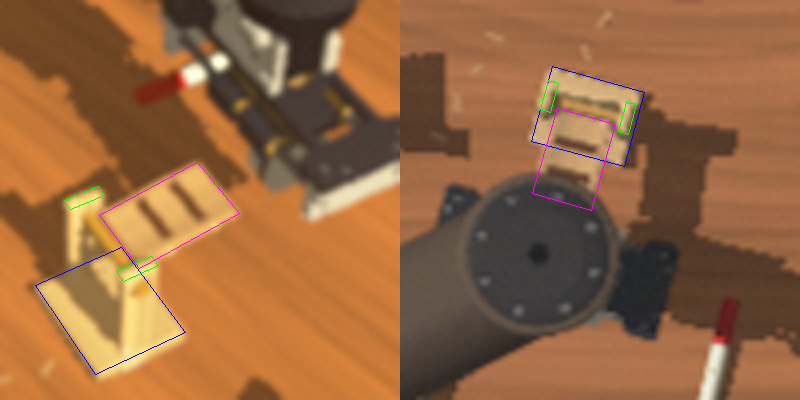

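Call:
carry_out:
  deltas:
    - [[-0.1,0.04,0.02,0,-1],[-0.16,0.04,0.02,0,-1],[-0.18,0.04,0.02,0,-1],[-0.18,0.04,0.02,0,-1],[-0.18,0.04,0.02,0,-1]]

```text
clock: 4.5
tool_pos: [0.474, 0.0171, 0.0631]
orientation: [180.0, 0.0, 166.0]
force: [-0.3, 1.4, 0.3]
opening: -0.0001
gripper_force: 0.0
```

```bash
python3 d.py -.094 0 .065
```

```text
t 4.5 pos [0.474 0.017 0.063] rpy [179.975   0.015 166.004] local [-0.098  0.002  0.063] F [-0.28   1.407  0.348] open -6.942501285631358e-05
target [0.477 0.014 0.065] scaled [-0.018 -0.012 -0.01 ] turn 0.00011641189297064455
```

Call:
carry_out:
  deltas:
    - [[0,0,0.05,0,-1],[0,0,0.05,0,-1],[-0.01,0,0.04,0,-1],[-0.02,0,0.015,0,-1],[-0.03,0,-0.015,0,-1]]

```text
clock: 5.0
tool_pos: [0.4781, 0.0158, 0.0652]
orientation: [-179.9, -0.2, 166.0]
force: [-8.5, 6.7, 1.3]
opening: 0.0006
gripper_force: 5.2
```

```bash
python3 d.py -.09 0 .075
```

```text
t 5.0 pos [0.478 0.016 0.065] rpy [-179.927   -0.217  166.009] local [-0.093  0.002  0.065] F [-8.468  6.669  1.295] open 0.0006166782728894692
target [0.481 0.013 0.075] scaled [-0.016 -0.011 -0.049] turn 0.00012930926316675104
```

Call:
carry_out:
  deltas:
    - [[0.008,0,-0.015,0,-1],[0.008,0,-0.03,0,-1],[0.008,0,-0.04,0,-1]]

```text
clock: 5.3
tool_pos: [0.4789, 0.0163, 0.0741]
orientation: [180.0, 0.0, 166.1]
force: [-0.1, -0.3, -0.4]
opening: 0.0002
gripper_force: 0.3
```

```bash
python3 d.py -.09 0 .075;python3 - <<'E'
from ov import *
S={n:ctrl.snapshot(n) for n in("scene","top")}
B={"scene":(255,155,355,255),"top":(225,180,325,280)}
cv2.imwrite("pics/ov3.png",np.hstack([overlay(S[n],B[n],(.568,-.009),-.245,.15,4) for n in B]))
E
```

```text
t 5.3 pos [0.479 0.016 0.074] rpy [179.982   0.036 166.053] local [-0.093  0.003  0.074] F [-0.076 -0.253 -0.427] open 0.00018971519492687474
target [0.481 0.013 0.075] scaled [-0.013 -0.015 -0.005] turn 0.0002513801235923078
```

View pics/ov3.png

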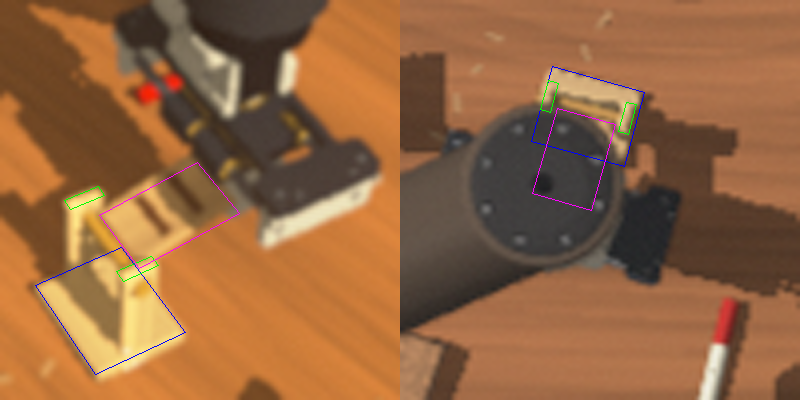

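The scene crop shows the finger face at the tag's near edge, around (235,195). The tag has barely risen. I'll repeat the stroke with more upward travel.

Call:
carry_out:
  deltas:
    - [[0.015,-0.01,0.06,0,-1],[0.015,-0.01,0.12,0,-1],[0.005,-0.01,0.115,0,-1],[0.0,-0.01,0.095,0,-1],[-0.005,-0.01,0.075,0,-1]]

```text
clock: 5.9
tool_pos: [0.4787, 0.0138, 0.059]
orientation: [-180.0, -0.1, 166.0]
force: [-3.5, -0.9, -0.3]
opening: 0.0004
gripper_force: 1.4
```

Call:
carry_out:
  deltas:
    - [[-0.002,0,-0.02,0,-1],[-0.004,0,-0.04,0,-1],[-0.006,0,-0.06,0,-1]]

```text
clock: 6.2
tool_pos: [0.4809, 0.0141, 0.0714]
orientation: [179.9, 0.1, 166.1]
force: [-0.5, -0.2, -0.8]
opening: 0.0006
gripper_force: 0.3
```

```bash
python3 d.py -.09 0 .075
```

```text
t 6.2 pos [0.481 0.014 0.071] rpy [179.949   0.07  166.051] local [-0.09   0.001  0.071] F [-0.541 -0.165 -0.76 ] open 0.0005745546610816762
target [0.481 0.013 0.075] scaled [-0.001 -0.006 -0.018] turn 0.0002462097886947055
```

Call:
carry_out:
  deltas:
    - [[-0.008,0,-0.025,0,-1],[-0.016,0,-0.05,0,-1],[-0.026,0,-0.075,0,-1],[-0.038,0,-0.1,0,-1],[-0.052,0,-0.12,0,-1]]

```text
clock: 6.7
tool_pos: [0.4906, 0.0113, 0.0951]
orientation: [180.0, 0.0, 166.0]
force: [-1.7, 0.8, 0.9]
opening: 0.0005
gripper_force: 0.9
```

```bash
python3 d.py -.06 0 .1
```

```text
t 6.7 pos [0.491 0.011 0.095] rpy [179.993   0.006 166.045] local [-0.08   0.001  0.095] F [-1.715  0.764  0.923] open 0.00046546573219439754
target [0.51  0.006 0.1  ] scaled [-0.1   -0.005 -0.025] turn 0.00023041641433662916
```

Call:
carry_out:
  deltas:
    - [[-0.018,0,-0.025,0,-1],[-0.038,0,-0.05,0,-1],[-0.06,0,-0.075,0,-1],[-0.082,0,-0.095,0,-1],[-0.105,0,-0.11,0,-1]]

```text
clock: 7.2
tool_pos: [0.5112, 0.0062, 0.117]
orientation: [180.0, 0.0, 166.0]
force: [-2.0, 1.9, 0.8]
opening: 0.0004
gripper_force: 0.8
```

Call:
carry_out:
  deltas:
    - [[-0.025,0,-0.015,0,-1],[-0.05,0,-0.03,0,-1],[-0.075,0,-0.04,0,-1],[-0.105,0,-0.05,0,-1],[-0.135,0,-0.06,0,-1]]

```text
clock: 7.7
tool_pos: [0.5374, -0.0004, 0.1286]
orientation: [-180.0, -0.0, 166.0]
force: [0.4, -0.1, -0.4]
opening: 0.0006
gripper_force: 0.2
```

```bash
python3 d.py -.01 0 .14;python3 - <<'E'
from ov import *
S=ctrl.snapshot("scene")
cv2.imwrite("pics/ov4.png",overlay(S,(235,135,345,255),(.568,-.009),-.245,1.1,4))
E
```

```text
t 7.7 pos [ 0.537 -0.     0.129] rpy [-179.997   -0.003  166.043] local [-0.032  0.001  0.129] F [ 0.405 -0.082 -0.421] open 0.0005597536768007324
target [ 0.558 -0.007  0.14 ] scaled [-0.109 -0.005 -0.057] turn 0.00022242466818451275
```

View pics/ov4.png

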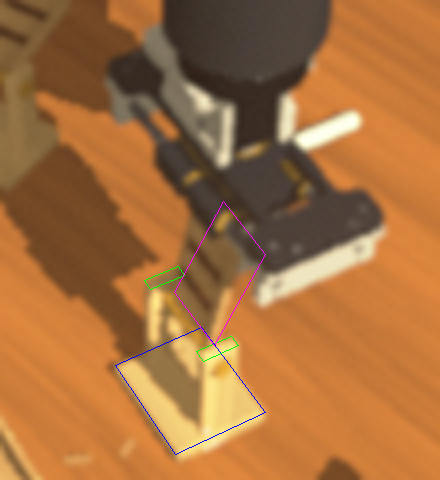

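The tag follows and is now at about 1.3 rad, upright at (215,270) in the crop. I continue past upright.

Call:
carry_out:
  deltas:
    - [[-0.05,0,0,0,-1],[-0.11,0,0,0,-1],[-0.17,0,0,0,-1],[-0.23,0,0,0,-1],[-0.29,0,0,0,-1]]

```text
clock: 8.25
tool_pos: [0.5942, -0.0147, 0.1283]
orientation: [-180.0, -0.0, 166.0]
force: [-0.2, 0.2, 0.5]
opening: 0.0006
gripper_force: 0.3
```

Call:
carry_out:
  deltas:
    - [[-0.03,0,0.025,0,-1],[-0.05,0,0.05,0,-1],[-0.07,0,0.08,0,-1],[-0.085,0,0.11,0,-1],[-0.1,0,0.14,0,-1]]

```text
clock: 8.75
tool_pos: [0.6126, -0.0191, 0.1]
orientation: [-180.0, -0.0, 166.0]
force: [-0.6, -0.2, 0.2]
opening: 0.0004
gripper_force: 0.2
```

```bash
python3 d.py .057 0 .083
```

```text
t 8.75 pos [ 0.613 -0.019  0.1  ] rpy [-179.996   -0.014  166.049] local [0.046 0.001 0.1  ] F [-0.587 -0.174  0.189] open 0.0004478339856102567
target [ 0.623 -0.023  0.083] scaled [-0.057 -0.005  0.085] turn 0.00023953409179640063
```

Call:
carry_out:
  deltas:
    - [[-0.025,0,0.02,0,-1],[-0.05,0,0.04,0,-1],[-0.06,0,0.055,0,-1],[-0.06,0,0.07,0,-1],[-0.06,0,0.075,0,-1]]

```text
clock: 9.25
tool_pos: [0.6242, -0.022, 0.0852]
orientation: [-180.0, -0.0, 166.0]
force: [-0.2, -0.8, 1.0]
opening: 0.0005
gripper_force: 0.2
```

Call:
carry_out:
  deltas:
    - [[0,0,0.003,0,-1],[0,0,0.006,0,-1],[0,0,0.008,0,-1]]

```text
clock: 9.55
tool_pos: [0.6243, -0.0219, 0.0841]
orientation: [180.0, 0.0, 166.0]
force: [0.1, -0.8, 0.2]
opening: 0.0007
gripper_force: 0.2
```

```bash
python3 d.py .057 0 .083
```

```text
t 9.55 pos [ 0.624 -0.022  0.084] rpy [179.993   0.015 166.047] local [0.058 0.001 0.084] F [ 0.123 -0.821  0.247] open 0.00065467104311942
target [ 0.623 -0.023  0.083] scaled [ 0.004 -0.005  0.006] turn 0.00023393143632056813
```

One more millimetre down until the stop shows in the force.

Call:
carry_out:
  deltas:
    - [[0,0,0.003,0,-1],[0,0,0.006,0,-1],[0,0,0.006,0,-1]]

```text
clock: 9.85
tool_pos: [0.6244, -0.0219, 0.0833]
orientation: [180.0, 0.0, 166.1]
force: [-0.6, -0.7, 4.1]
opening: 0.0004
gripper_force: 2.1
```

The stop is felt at z = 83 mm, which is the height of the level tag's top face. I lift off, clear the view and check.

Call:
carry_out:
  deltas:
    - [[0,0,-0.1,0,-1],[0,0,-0.3,0,-1],[0,0,-0.5,0,-1],[0,0,-0.7,0,-1],[0,0,-0.7,0,-1]]

```text
clock: 10.35
tool_pos: [0.6273, -0.0218, 0.2293]
orientation: [179.8, 0.5, 166.1]
force: [0.8, 0.6, 0.5]
opening: 0.0005
gripper_force: 0.0
```

Call:
carry_out:
  deltas:
    - [[0.25,-0.1,0,0,-1],[0.5,-0.3,0,0,-1],[0.8,-0.5,0,0,-1],[0.8,-0.7,0,0,-1],[0.8,-0.8,0,0,-1]]

```text
clock: 10.85
tool_pos: [0.4277, -0.1392, 0.223]
orientation: [180.0, 0.1, 166.1]
force: [1.0, 0.0, 0.5]
opening: 0.0002
gripper_force: 0.0
```

```bash
python3 d.py 0 0 .2;python3 - <<'E'
from ov import *
S={n:ctrl.snapshot(n) for n in("scene","top")}
B={"scene":(205,175,305,275),"top":(220,140,320,240)}
cv2.imwrite("pics/ov5.png",np.hstack([overlay(S[n],B[n],(.568,-.009),-.245,np.pi,4) for n in B]))
cv2.imwrite("pics/scene5.png",S["scene"]["color"][:,:,::-1])
E
```

```text
t 10.85 pos [ 0.428 -0.139  0.223] rpy [179.952   0.051 166.136] local [-0.105 -0.16   0.223] F [0.985 0.039 0.484] open 0.00017425863372072975
target [ 0.568 -0.009  0.2  ] scaled [-0.525  0.8    0.116] turn 0.00048208800761142043
```

View pics/ov5.png

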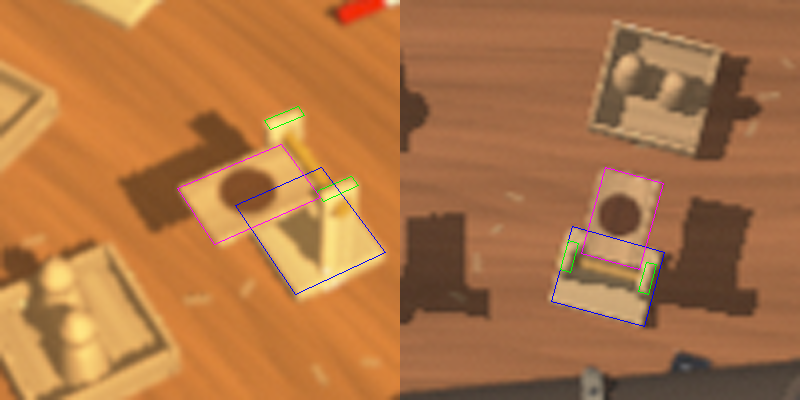

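View pics/scene5.png

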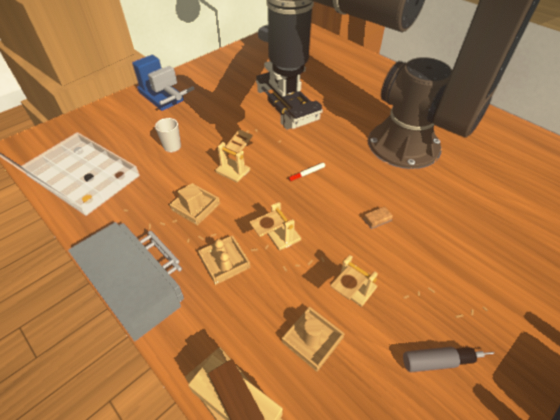

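The tag lies level on the tray's side, disc up at (267,222), and matches the overlay for an angle of pi. Everything else is unmoved and the arm touches nothing.

```bash
python3 -c "
from plant import ctrl
print(ctrl.close_job())"
```

```text
the job is handed in; nothing more can be done
None
```

The tag in front of the two figures now lies flat on the tray's side with its disc up, nothing else looks moved in the last pictures, and the job is handed in (about 11 s used; one brief push of about 11 N on the tag at first contact).

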